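Find the full clip tin by feel

TASK

Three identical closed clip tins stand on a yellow, a blue and a red desk pad; one tin is full and clearly the heaviest. Heft each tin in turn - yellow pad first, then blue, then red - by lifting it a few centimetres straight up off its pad, and set it back down upright on its pad (not dropped); then take the heaviest and finish while still holding it upright and still in the gripper, with its underside at least 12 cm above the desk and the other two tins standing on their pads (if the heaviest is the last one, you may simply keep it). Do not tip any tin over, and leave the mouse, glue stick and pencil cup alone.

Things in the scene. Friction and masses are not known exactly. Their poses are not given: they have to be found in the camera images.
- tin_1_center (a point): one of three closed tins that look alike: bare metal, white band, thin green line, 54 mm in diameter, 70 mm tall; this point is its centre, 35 mm up; z is its axis. Stands upright near the middle of a pad. Each weighs 0.13 to 0.60 kg, the heaviest at least twice either other; which it is varies, names and places tell nothing. Rigid contents, which can shift 2 mm
- tin_2_center (a point): one of three closed tins that look alike: bare metal, white band, thin green line, 54 mm in diameter, 70 mm tall; this point is its centre, 35 mm up; z is its axis. Stands upright near the middle of a pad. Each weighs 0.13 to 0.60 kg, the heaviest at least twice either other; which it is varies, names and places tell nothing. Rigid contents, which can shift 2 mm
- tin_3_center (a point): one of three closed tins that look alike: bare metal, white band, thin green line, 54 mm in diameter, 70 mm tall; this point is its centre, 35 mm up; z is its axis. Stands upright near the middle of a pad. Each weighs 0.13 to 0.60 kg, the heaviest at least twice either other; which it is varies, names and places tell nothing. Rigid contents, which can shift 2 mm
- pad_yellow: yellow round desk pad, 84 mm in diameter, 5 mm thick, stuck to the desk; origin at the centre of its underside, at desk height. The three pads lie in a loose row in any colour order, at least 110 mm apart centre to centre
- pad_blue: blue round desk pad, 84 mm in diameter, 5 mm thick, stuck to the desk; origin at the centre of its underside, at desk height. The three pads lie in a loose row in any colour order, at least 110 mm apart centre to centre
- pad_red: red round desk pad, 84 mm in diameter, 5 mm thick, stuck to the desk; origin at the centre of its underside, at desk height. The three pads lie in a loose row in any colour order, at least 110 mm apart centre to centre
- mouse: black computer mouse lying on the desk, 98 x 58 x 32 mm, origin at the centre of its underside; bystander
- glue: glue stick standing upright, blue with a white cap, 33 mm in diameter, 90 mm tall, origin at the centre of its underside; bystander
- cup: white pencil cup, 76 mm in diameter and 95 mm tall, with pencils up to 155 mm above the desk, origin at the centre of its underside; bystander
Mind the look-alikes: they are no part of the job. Of the things like the pad_red, leave any that is green; of the rest the smaller one is meant.

How it is judged:
On the way, in this order (a step that is already met when the one before it is completed fails the run):
1. the tin of the yellow pad is lifted in the gripper, at least 2 cm clear of the pad and above it (((height (world z) of tin_1_center above 0.06 m and horizontal distance between tin_1_center and pad_yellow below 0.06 m and contact force between the fingers and tin_1 above 0.5 N and contact force between tin_1 and pad_yellow below 0.05 N and contact force between tin_1 and pad_blue below 0.05 N and contact force between tin_1 and pad_red below 0.05 N) or (height (world z) of tin_2_center above 0.06 m and horizontal distance between tin_2_center and pad_yellow below 0.06 m and contact force between the fingers and tin_2 above 0.5 N and contact force between tin_2 and pad_yellow below 0.05 N and contact force between tin_2 and pad_blue below 0.05 N and contact force between tin_2 and pad_red below 0.05 N) or (height (world z) of tin_3_center above 0.06 m and horizontal distance between tin_3_center and pad_yellow below 0.06 m and contact force between the fingers and tin_3 above 0.5 N and contact force between tin_3 and pad_yellow below 0.05 N and contact force between tin_3 and pad_blue below 0.05 N and contact force between tin_3 and pad_red below 0.05 N))), for 0.2 s.
2. the tin of the blue pad is lifted in the gripper, at least 2 cm clear of the pad and above it (((height (world z) of tin_1_center above 0.06 m and horizontal distance between tin_1_center and pad_blue below 0.06 m and contact force between the fingers and tin_1 above 0.5 N and contact force between tin_1 and pad_yellow below 0.05 N and contact force between tin_1 and pad_blue below 0.05 N and contact force between tin_1 and pad_red below 0.05 N) or (height (world z) of tin_2_center above 0.06 m and horizontal distance between tin_2_center and pad_blue below 0.06 m and contact force between the fingers and tin_2 above 0.5 N and contact force between tin_2 and pad_yellow below 0.05 N and contact force between tin_2 and pad_blue below 0.05 N and contact force between tin_2 and pad_red below 0.05 N) or (height (world z) of tin_3_center above 0.06 m and horizontal distance between tin_3_center and pad_blue below 0.06 m and contact force between the fingers and tin_3 above 0.5 N and contact force between tin_3 and pad_yellow below 0.05 N and contact force between tin_3 and pad_blue below 0.05 N and contact force between tin_3 and pad_red below 0.05 N))), for 0.2 s.
3. the tin of the red pad is lifted in the gripper, at least 2 cm clear of the pad and above it (((height (world z) of tin_1_center above 0.06 m and horizontal distance between tin_1_center and pad_red below 0.06 m and contact force between the fingers and tin_1 above 0.5 N and contact force between tin_1 and pad_yellow below 0.05 N and contact force between tin_1 and pad_blue below 0.05 N and contact force between tin_1 and pad_red below 0.05 N) or (height (world z) of tin_2_center above 0.06 m and horizontal distance between tin_2_center and pad_red below 0.06 m and contact force between the fingers and tin_2 above 0.5 N and contact force between tin_2 and pad_yellow below 0.05 N and contact force between tin_2 and pad_blue below 0.05 N and contact force between tin_2 and pad_red below 0.05 N) or (height (world z) of tin_3_center above 0.06 m and horizontal distance between tin_3_center and pad_red below 0.06 m and contact force between the fingers and tin_3 above 0.5 N and contact force between tin_3 and pad_yellow below 0.05 N and contact force between tin_3 and pad_blue below 0.05 N and contact force between tin_3 and pad_red below 0.05 N))), for 0.2 s.
At the end, for the whole second after the job is handed in: One tin is held upright (0.25 rad) and still in the gripper, underside at least 95 mm above the desk, nothing else carrying it; the other two stand free and upright within 30 mm of a pad's centre, each pressing on it with under 3.2 N (full tin: over 4.5 N, light ones: under 2.1 N) ((((height (world z) of tin_1_center above 0.13 m and angle between tin_1_center's own z axis and vertical below 0.25 rad and contact force between the fingers and tin_1 above 1 N and linear speed of tin_1 below 0.05 m/s and contact force between tin_1 and pad_yellow below 0.05 N and contact force between tin_1 and pad_blue below 0.05 N and contact force between tin_1 and pad_red below 0.05 N and contact force between tin_1 and tin_2 below 0.05 N and contact force between tin_1 and tin_3 below 0.05 N and contact force between tin_1 and mouse below 0.05 N and contact force between tin_1 and glue below 0.05 N and contact force between tin_1 and cup below 0.05 N) and (angle between tin_2_center's own z axis and vertical below 0.1 rad and linear speed of tin_2 below 0.03 m/s and contact force between the fingers and tin_2 below 0.05 N and ((horizontal distance between tin_2_center and pad_yellow below 0.03 m and contact force between tin_2 and pad_yellow between 0.5 and 3.2 N) or (horizontal distance between tin_2_center and pad_blue below 0.03 m and contact force between tin_2 and pad_blue between 0.5 and 3.2 N) or (horizontal distance between tin_2_center and pad_red below 0.03 m and contact force between tin_2 and pad_red between 0.5 and 3.2 N))) and (angle between tin_3_center's own z axis and vertical below 0.1 rad and linear speed of tin_3 below 0.03 m/s and contact force between the fingers and tin_3 below 0.05 N and ((horizontal distance between tin_3_center and pad_yellow below 0.03 m and contact force between tin_3 and pad_yellow between 0.5 and 3.2 N) or (horizontal distance between tin_3_center and pad_blue below 0.03 m and contact force between tin_3 and pad_blue between 0.5 and 3.2 N) or (horizontal distance between tin_3_center and pad_red below 0.03 m and contact force between tin_3 and pad_red between 0.5 and 3.2 N)))) or ((height (world z) of tin_2_center above 0.13 m and angle between tin_2_center's own z axis and vertical below 0.25 rad and contact force between the fingers and tin_2 above 1 N and linear speed of tin_2 below 0.05 m/s and contact force between tin_2 and pad_yellow below 0.05 N and contact force between tin_2 and pad_blue below 0.05 N and contact force between tin_2 and pad_red below 0.05 N and contact force between tin_2 and tin_1 below 0.05 N and contact force between tin_2 and tin_3 below 0.05 N and contact force between tin_2 and mouse below 0.05 N and contact force between tin_2 and glue below 0.05 N and contact force between tin_2 and cup below 0.05 N) and (angle between tin_1_center's own z axis and vertical below 0.1 rad and linear speed of tin_1 below 0.03 m/s and contact force between the fingers and tin_1 below 0.05 N and ((horizontal distance between tin_1_center and pad_yellow below 0.03 m and contact force between tin_1 and pad_yellow between 0.5 and 3.2 N) or (horizontal distance between tin_1_center and pad_blue below 0.03 m and contact force between tin_1 and pad_blue between 0.5 and 3.2 N) or (horizontal distance between tin_1_center and pad_red below 0.03 m and contact force between tin_1 and pad_red between 0.5 and 3.2 N))) and (angle between tin_3_center's own z axis and vertical below 0.1 rad and linear speed of tin_3 below 0.03 m/s and contact force between the fingers and tin_3 below 0.05 N and ((horizontal distance between tin_3_center and pad_yellow below 0.03 m and contact force between tin_3 and pad_yellow between 0.5 and 3.2 N) or (horizontal distance between tin_3_center and pad_blue below 0.03 m and contact force between tin_3 and pad_blue between 0.5 and 3.2 N) or (horizontal distance between tin_3_center and pad_red below 0.03 m and contact force between tin_3 and pad_red between 0.5 and 3.2 N)))) or ((height (world z) of tin_3_center above 0.13 m and angle between tin_3_center's own z axis and vertical below 0.25 rad and contact force between the fingers and tin_3 above 1 N and linear speed of tin_3 below 0.05 m/s and contact force between tin_3 and pad_yellow below 0.05 N and contact force between tin_3 and pad_blue below 0.05 N and contact force between tin_3 and pad_red below 0.05 N and contact force between tin_3 and tin_1 below 0.05 N and contact force between tin_3 and tin_2 below 0.05 N and contact force between tin_3 and mouse below 0.05 N and contact force between tin_3 and glue below 0.05 N and contact force between tin_3 and cup below 0.05 N) and (angle between tin_1_center's own z axis and vertical below 0.1 rad and linear speed of tin_1 below 0.03 m/s and contact force between the fingers and tin_1 below 0.05 N and ((horizontal distance between tin_1_center and pad_yellow below 0.03 m and contact force between tin_1 and pad_yellow between 0.5 and 3.2 N) or (horizontal distance between tin_1_center and pad_blue below 0.03 m and contact force between tin_1 and pad_blue between 0.5 and 3.2 N) or (horizontal distance between tin_1_center and pad_red below 0.03 m and contact force between tin_1 and pad_red between 0.5 and 3.2 N))) and (angle between tin_2_center's own z axis and vertical below 0.1 rad and linear speed of tin_2 below 0.03 m/s and contact force between the fingers and tin_2 below 0.05 N and ((horizontal distance between tin_2_center and pad_yellow below 0.03 m and contact force between tin_2 and pad_yellow between 0.5 and 3.2 N) or (horizontal distance between tin_2_center and pad_blue below 0.03 m and contact force between tin_2 and pad_blue between 0.5 and 3.2 N) or (horizontal distance between tin_2_center and pad_red below 0.03 m and contact force between tin_2 and pad_red between 0.5 and 3.2 N)))))); the arm keeps its last pose, push and grip.
It fails at once if a tin is tipped by more than 0.6 rad (angle between any of tin_1_center, tin_2_center, tin_3_center's own z axis and vertical above 0.6 rad).
It fails at once if a tin is dropped or thrown: faster than 0.5 m/s out of the gripper ((linear speed of tin_1 above 0.5 m/s and contact force between the fingers and tin_1 below 0.01 N) or (linear speed of tin_2 above 0.5 m/s and contact force between the fingers and tin_2 below 0.01 N) or (linear speed of tin_3 above 0.5 m/s and contact force between the fingers and tin_3 below 0.01 N)).
It fails at once if a bystander is moved by more than 30 mm (distance of any of mouse, glue, cup from where it was at the start of the episode above 0.03 m).
It also fails if it takes over 72 s, if anything falls off the work surface, if the arm or the gripper's body presses on something with over 40 N, if the wrist force passes 120 N, or if a joint passes its speed limit or range.

ROBOT

A 6-joint arm with a two-finger parallel gripper is mounted at the origin on the work surface. World frame = base frame: x ahead of the robot, y to its left, z up, the work surface at z = 0. Lengths are in m, angles in rad, forces in N, time in s.
With the tool pointing down it reaches from about 0.375 to 0.975 m from the base axis. Payload 3.8 kg.
Tool frame: the origin (TCP) lies at the very end of the fingers, on their centre line; the grasp point (between the pads) lies behind it (bot.tcp_to_grasp is the y of the grasp point in the tool frame, in m); y points along the fingers, z is the direction in which the jaws open and shut, and the axes are right-handed (so a half turn about y gives the same grasp; the last joint's range is limited). The gripper opens to 85 mm and grips with 20 to 120 N. Pads are 22 mm wide; open, the fingers measure 114 mm over their backs; the gripper's body (76 mm by 85 mm) begins 54 mm behind the grasp point. The pads swing forward as they close: fully open they stand 13 mm farther back than shut.
Start: joints at [1.282, 0.264, 1.604, -0, 1.274, -0.037], TCP at [0.168, 0.654, 0.231] pointing down, gripper open.
Joint ranges: [-2.63, 2.63], [-0.94, 2.18], [0.31, 2.57], [-1.31, 4.45], [0, 2.66], [-2.55, 2.55]. Speed limits (rad/s): [2.57, 2.57, 3.14, 3.14, 3.14, 3.14].

INTERFACE

Orientations are given as a rotation vector (axis times angle).
In Python, from workcell import bot, optics, workorder gives the robot as it stands.
- The arm moves only by the shell command python3 -m handwheel 'ROWS' [FORCE]. ROWS is JSON, a list of rows, each a list of 7 numbers: the shift along the tool's x, y, z in m, then the turn, a rotation vector about the tool's x, y, z in rad, then the opening, from 0 (shut) to 1 (fully open). A call has 1 to 8 rows; each row shifts and turns the commanded pose from where the row before left it, along the tool's axes as they then stand; what a row does not reach is not made up. A row lasts 1/8 s, in which the tool goes at most 62.5 mm and 10.7 degrees, less where a joint would pass 70% of its speed; a pose out of reach is approached as far as the arm can. A call with a gripper value outside its range is refused whole. The fingers move at their own pace and stop on an object; FORCE is the grip in N (left out, the last holds). Time passes only in rows, so rows that do not move let the fingers close. It gives the time, the measured TCP pose, the force and the opening at its end, in the units of the state.
- bot.read_state(): the state, without advancing time (a new reading comes with each control period).
- optics.read_camera(name): name is "side" or "top"; returns a dict with "image" (480x640x3 uint8, red, green, blue), "z_map" (480x640 float32, m along the optical axis (not along the pixel's ray), 0 where there is no reading), "mtx" (3x3 intrinsics, pixels), "world_from_camera" (4x4, takes a point from camera to world coordinates). Camera axes: x right, y down, z forward; pixel columns grow to the right and rows downward; lengths in m; the calibration is good to about 2 mm. A picture is of the moment at which its call begins.
- workorder.finish_job(): hands the job in, once; it reports no verdict.
The state is a dict: "time": time; "q": joint angles; "joint_vel": joint speeds; "joint_torque": joint torques, N m; "tool_pos": TCP position; "tcp_rot": TCP orientation; "wrist_force": force on the tool from outside, world axes, zero at the start; "torque": the same for the moment, N m; "width": opening from 0.0 (shut) to 1.0 (fully open).
Only numpy, scipy, OpenCV 4.12 (cv2) and the standard library are available. Lean on these libraries where they do the work, as an engineer would, in place of code of your own. Each camera call takes 0.05 s, during which the arm holds its last target.

## Working session

There is one attempt and no reset: what is moved stays moved. The work goes in short steps, Python scripts to look and compute and a shell command to move; the robot and the scene stay as the last step left them, time stands still between calls to the robot, and variables do not carry over. Pictures are saved under pics/ and viewed, and the job is handed in when it is done.

```bash
ls; mkdir -p pics
python3 - <<'E'
from workcell import bot, optics
import cv2,numpy as np
print(bot.read_state(), bot.tcp_to_grasp)
for n in("top","side"):
    d=optics.read_camera(n); cv2.imwrite(f"pics/{n}0.png",d["image"][:,:,::-1]); np.savez(f"/tmp/{n}0.npz",**d)
    print(n,d["mtx"],d["world_from_camera"])
E
```

```text
pics
{'time': 0.0, 'q': array([ 1.28211978e+00,  2.64765372e-01,  1.60539776e+00, -1.46326186e-05,
        1.27369024e+00, -3.69390649e-02]), 'joint_vel': array([ 1.05137643e-03, -7.67804210e-05, -8.49928888e-04, -2.65462824e-04,
        9.48189990e-04, -3.78315820e-04]), 'joint_torque': array([-1.01126821e-03, -5.15107656e+01, -3.67319870e+01, -8.86894509e-05,
        1.31132256e-02,  1.51192296e-05]), 'tool_pos': array([0.16795493, 0.65300643, 0.22994096]), 'tcp_rot': array([-1.56398301,  0.19795455, -0.19739926]), 'wrist_force': array([0.40122504, 0.16943533, 0.41838415]), 'torque': array([ 0.00636492, -0.02327371,  0.03523761]), 'width': 0.9987180599336174} -0.0187
top [[576.38538626   0.         311.80920703]
 [  0.         576.38538626 229.94405142]
 [  0.           0.           1.        ]] [[-0.01735313 -0.99586556  0.08916646  0.47124504]
 [-0.99984263  0.0169552  -0.00521824 -0.00274299]
 [ 0.00368483 -0.08924298 -0.99600307  1.31894459]
 [ 0.          0.          0.          1.        ]]
side [[453.47739462   0.         318.43356286]
 [  0.         453.47739462 240.17023982]
 [  0.           0.           1.        ]] [[ 0.98790141 -0.10932759  0.10999216  0.50045278]
 [-0.15453681 -0.75346155  0.63907282 -0.59759661]
 [ 0.01300657 -0.64833878 -0.76124086  0.76878495]
 [ 0.          0.          0.          1.        ]]
```

View pics/top0.png

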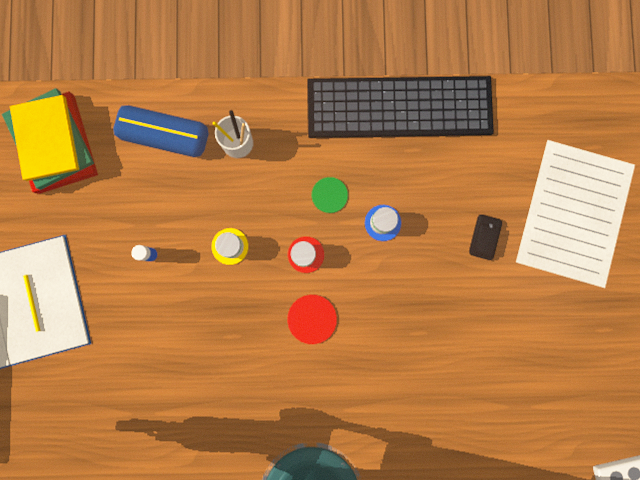

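View pics/side0.png

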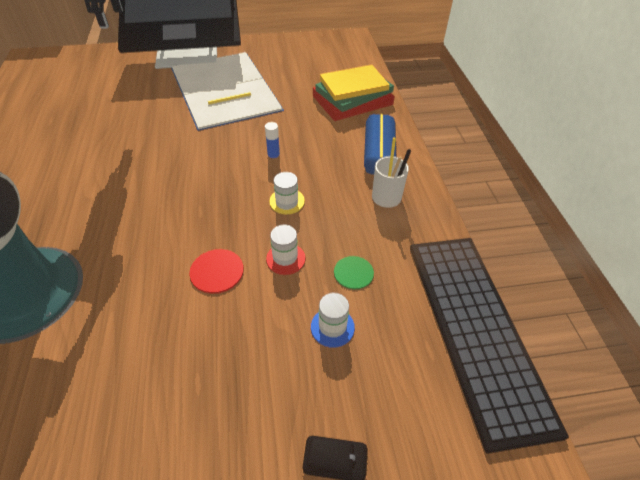

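The top view has tins on the yellow pad (229,246), the red pad (305,254) and the blue pad (383,222). 

Things that could be mistaken for a target:
- the large red disc at (313,319), which is empty and larger, so not meant
- the green disc at (330,195), to be left alone
- the yellow book at (45,135)

I choose the small red disc at (305,254). Next I measure it and check it in a close crop.

```bash
cat > h.py <<'E'
import numpy as np,cv2
def world(d):
    z=d["z_map"];K=d["mtx"];T=d["world_from_camera"]
    v,u=np.mgrid[0:480,0:640]
    p=np.stack([(u-K[0,2])/K[0,0]*z,(v-K[1,2])/K[1,1]*z,z],-1)
    return p@T[:3,:3].T+T[:3,3]
def ray(d,u,v,h):
    K=d["mtx"];T=d["world_from_camera"]
    r=T[:3,:3]@np.array([(u-K[0,2])/K[0,0],(v-K[1,2])/K[1,1],1]);c=T[:3,3]
    return c+r*(h-c[2])/r[2]
def blobs(m,mina=60):
    n,l,s,c=cv2.connectedComponentsWithStats(m.astype(np.uint8))
    return [(c[i],s[i],l==i) for i in range(1,n) if s[i,4]>=mina]
def pads(d):
    hsv=cv2.cvtColor(d["image"],cv2.COLOR_RGB2HSV);h,s,v=hsv[...,0].astype(int),hsv[...,1],hsv[...,2]
    W=world(d);low=(abs(W[...,2])<.02)&(s>200)&(v>90)
    out=[]
    for n,m in(("yellow",(h>24)&(h<36)),("blue",(h>105)&(h<125)),("red",(h<4)|(h>176)),("green",(h>50)&(h<75))):
        for c,st,mk in blobs(m&low,100):
            cs,_=cv2.findContours(mk.astype(np.uint8),cv2.RETR_EXTERNAL,cv2.CHAIN_APPROX_NONE)
            k=max(cs,key=len); hull=cv2.convexHull(k)
            pts=np.array([ray(d,*q[0],.005)[:2] for q in hull],np.float32)
            (x,y),r=cv2.minEnclosingCircle(pts); out.append((n,c.round(),(round(x,4),round(y,4)),round(r,4)))
    return out
def tins(d,hmin=.06,hmax=.082):
    W=world(d);m=(W[...,2]>hmin)&(W[...,2]<hmax)
    out=[]
    for c,st,mk in blobs(m,80):
        p=W[mk]; t=p[p[:,2]>np.median(p[:,2])-.004]
        cc,r=cv2.minEnclosingCircle(t[:,:2].astype(np.float32))
        out.append((c.round(),st[4],np.round(cc,4),round(r,4),np.median(t[:,2]).round(4),t[:,:2].mean(0).round(4)))
    return out
E
python3 - <<'E'
import numpy as np,cv2
from h import *
for n in("top","side"):
    d=dict(np.load(f"/tmp/{n}0.npz"))
    print(n)
    for x in pads(d):print(x)
    for x in tins(d):print(x)
im=cv2.imread("pics/top0.png")[180:360,190:430];cv2.imwrite("pics/crop0.png",cv2.resize(im,None,fx=3,fy=3))
E
```

```text
top
('yellow', array([226., 247.]), (0.5556, 0.179), 0.0416)
('red', array([308., 255.]), (0.5336, 0.0052), 0.0407)
('red', array([312., 319.]), (0.3872, -0.0062), 0.0547)
(array([ 43., 137.]), np.int32(4247), array([0.8002, 0.5815]), 0.1016, np.float64(0.0704), array([0.7997, 0.5803]))
(array([385., 219.]), np.int32(487), array([ 0.6053, -0.1682]), 0.0269, np.float64(0.0746), array([ 0.605 , -0.1683]))
(array([227., 244.]), np.int32(499), array([0.5556, 0.1746]), 0.0269, np.float64(0.075), array([0.5554, 0.1743]))
(array([302., 253.]), np.int32(479), array([0.5336, 0.0122]), 0.0269, np.float64(0.0745), array([0.5337, 0.0119]))
(array([311., 476.]), np.int32(154), array([0.0589, 0.0004]), 0.0368, np.float64(0.0737), array([0.0658, 0.0011]))
side
(array([33.,  3.]), np.int32(434), array([-0.2298,  1.2438]), 0.1197, np.float64(0.0733), array([-0.2377,  1.237 ]))
(array([614.,  20.]), np.int32(456), array([1.787 , 0.8579]), 0.1642, np.float64(0.0738), array([1.7887, 0.8452]))
(array([170.,  49.]), np.int32(143), array([0.265 , 0.8131]), 0.1508, np.float64(0.0795), array([0.2666, 0.8125]
[... 225 characters left out ...]
472]))
(array([386., 167.]), np.int32(122), array([0.791 , 0.1835]), 0.0241, np.float64(0.0756), array([0.7932, 0.1876]))
(array([285., 182.]), np.int32(410), array([0.5537, 0.1724]), 0.0278, np.float64(0.0754), array([0.5538, 0.1704]))
(array([389., 184.]), np.int32(226), array([0.7934, 0.1545]), 0.037, np.float64(0.0744), array([0.7853, 0.1316]))
(array([283., 237.]), np.int32(530), array([0.5328, 0.0096]), 0.0286, np.float64(0.0753), array([0.5321, 0.0081]))
(array([ 26., 283.]), np.int32(596), array([ 0.0332, -0.015 ]), 0.058, np.float64(0.0741), array([ 0.0489, -0.034 ]))
(array([334., 308.]), np.int32(712), array([ 0.6039, -0.1702]), 0.028, np.float64(0.075), array([ 0.6038, -0.1719]))
```

View pics/crop0.png

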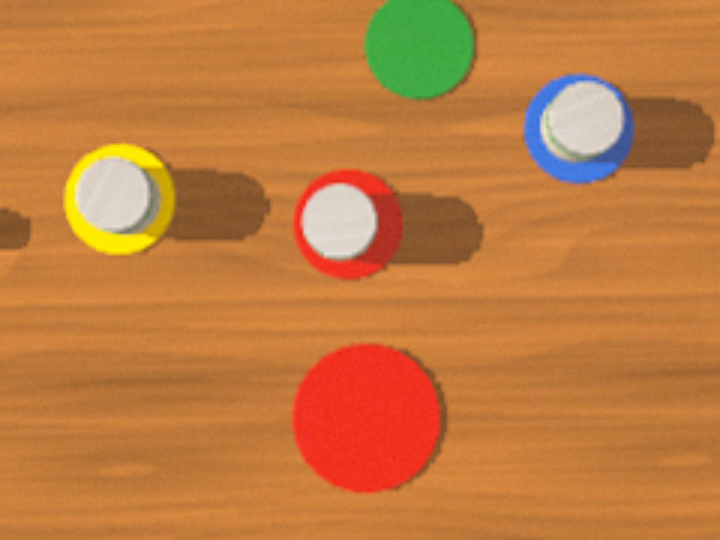

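The crop confirms it: the small red disc has r≈41 mm, matching the 84 mm pad, and the tin stands on it. The large red one has r≈55 mm. The two views agree on the tin tops to within 3 mm, and the heights come out at 0.075 as they should. Next I compute the reach to the yellow tin.

```bash
cat > go.py <<'E'
import sys,numpy as np
from scipy.spatial.transform import Rotation as R
from workcell import bot
s=bot.read_state();Rm=R.from_rotvec(s["tcp_rot"]).as_matrix()
print("t",round(s["time"],2),"pos",s["tool_pos"].round(4),"F",s["wrist_force"].round(2),"w",round(s["width"],3),"q",s["q"].round(2))
print("axes x,y,z (cols)\n",Rm.round(3))
# tilt fix: rotate tool so y = -Z
y=Rm[:,1];rv=np.cross(y,[0,0,-1]);print("tilt fix tool",(Rm.T@rv).round(4))
if len(sys.argv)>3:
    t=np.array(list(map(float,sys.argv[1:4])));d=t-s["tool_pos"]
    print("world d",d.round(4),"tool d",(Rm.T@d).round(4),"norm",np.linalg.norm(d).round(3))
E
python3 go.py 0.555 0.1735 0.15
```

```text
t 0.1 pos [0.168  0.6531 0.2301] F [-0.86  0.11 -0.73] w 1.002 q [ 1.28  0.26  1.61 -0.    1.27 -0.04]
axes x,y,z (cols)
 [[ 0.968 -0.001  0.249]
 [-0.249 -0.002  0.968]
 [-0.    -1.    -0.002]]
tilt fix tool [ 0.0021  0.     -0.0001]
world d [ 0.387  -0.4796 -0.0801] tool d [ 0.4943  0.0808 -0.3678] norm 0.621
```

```bash
python3 -m handwheel '[[0.04,0,-0.03,0,0,0,1],[0.04,0,-0.03,0,0,0,1],[0.04,0.01,-0.03,0,0,0,1],[0.04,0.01,-0.03,0,0,0,1],[0.04,0.01,-0.03,0,0,0,1],[0.04,0.01,-0.03,0,0,0,1],[0.04,0.01,-0.03,0,0,0,1],[0.04,0.01,-0.03,0,0,0,1]]' 40; python3 go.py 0.555 0.1735 0.15
```

```text
time: 1.1
tool_pos: [0.4188, 0.34, 0.1706]
tcp_rot: [-1.562, 0.198, -0.197]
wrist_force: [0.1, 0.6, 0.7]
width: 0.997
t 1.1 pos [0.4188 0.34   0.1706] F [0.09 0.57 0.73] w 0.997 q [ 0.64  0.06  1.96 -0.    1.13 -0.68]
axes x,y,z (cols)
 [[ 0.969 -0.     0.249]
 [-0.249 -0.     0.969]
 [-0.    -1.    -0.   ]]
tilt fix tool [ 0.0003  0.     -0.0002]
world d [ 0.1362 -0.1665 -0.0206] tool d [ 0.1733  0.0206 -0.1274] norm 0.216
```

```bash
python3 -m handwheel '[[0.04,0.01,-0.03,0,0,0,1],[0.04,0.01,-0.03,0,0,0,1],[0.04,0,-0.03,0,0,0,1],[0.03,0,-0.02,0,0,0,1],[0.015,0,-0.01,0,0,0,1],[0.008,0,-0.007,0,0,0,1],[0,0,0,0,0,0,1]]'; python3 go.py 0.555 0.1735 0.03
```

```text
time: 1.98
tool_pos: [0.5539, 0.1757, 0.1511]
tcp_rot: [-1.562, 0.198, -0.197]
wrist_force: [-0.3, 0.2, 1.0]
width: 1.0
t 1.98 pos [0.5539 0.1757 0.1511] F [-0.26  0.21  0.96] w 1.0 q [ 0.26  0.15  1.89  0.    1.1  -1.05]
axes x,y,z (cols)
 [[ 0.968 -0.001  0.249]
 [-0.249  0.     0.968]
 [-0.001 -1.     0.   ]]
tilt fix tool [-0.      0.     -0.0007]
world d [ 0.0011 -0.0022 -0.1211] tool d [ 0.0017  0.1211 -0.0018] norm 0.121
```

```bash
python3 -m handwheel '[[0.002,0.02,-0.002,0,0,0,1],[0,0.03,0,0,0,0,1],[0,0.03,0,0,0,0,1],[0,0.025,0,0,0,0,1],[0,0.01,0,0,0,0,1],[0,0.006,0,0,0,0,1],[0,0,0,0,0,0,1]]' 40; python3 go.py 0.555 0.1735 0.03
python3 - <<'E'
from workcell import optics
import cv2
cv2.imwrite("pics/s1.png",optics.read_camera("side")["image"][120:300,200:400,::-1].repeat(3,0).repeat(3,1))
E
```

```text
time: 2.85
tool_pos: [0.5557, 0.1733, 0.0304]
tcp_rot: [-1.562, 0.197, -0.198]
wrist_force: [-0.3, 0.1, 0.1]
width: 0.999
t 2.85 pos [0.5557 0.1733 0.0304] F [-0.32  0.11  0.11] w 0.999 q [ 0.26  0.29  1.97  0.    0.87 -1.06]
axes x,y,z (cols)
 [[ 0.969  0.     0.249]
 [-0.249  0.     0.969]
 [ 0.    -1.     0.   ]]
tilt fix tool [-0.0001  0.      0.0002]
world d [-0.0007  0.0002 -0.0004] tool d [-0.0007  0.0004  0.    ] norm 0.001
```

View pics/s1.png

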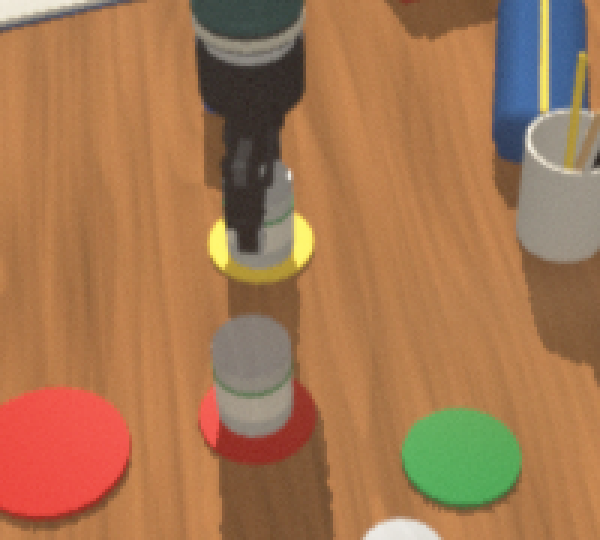

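The side crop shows the fingers straddling the yellow-pad tin (crop about (250,210)), with the near finger in front of it. Closing now.

```bash
python3 -m handwheel '[[0,0,0,0,0,0,0.5],[0,0,0,0,0,0,0.2],[0,0,0,0,0,0,0],[0,0,0,0,0,0,0],[0,0,0,0,0,0,0],[0,0,0,0,0,0,0]]' 60; python3 go.py
```

```text
time: 3.65
tool_pos: [0.5564, 0.173, 0.0314]
tcp_rot: [-1.561, 0.196, -0.199]
wrist_force: [-0.6, -1.9, 5.6]
width: 0.615
t 3.65 pos [0.5564 0.173  0.0314] F [-0.6 -1.9  5.6] w 0.615 q [ 0.26  0.29  1.97 -0.    0.88 -1.06]
axes x,y,z (cols)
 [[ 0.968  0.002  0.249]
 [-0.249  0.     0.968]
 [ 0.001 -1.     0.   ]]
tilt fix tool [-0.0005  0.      0.0015]
```

```bash
python3 -m handwheel '[[0,-0.008,0,0,0,0,0],[0,-0.015,0,0,0,0,0],[0,-0.015,0,0,0,0,0],[0,-0.007,0,0,0,0,0],[0,0,0,0,0,0,0],[0,0,0,0,0,0,0],[0,0,0,0,0,0,0]]' 60; python3 go.py;  python3 - <<'E'
from workcell import optics,bot
import cv2
d=optics.read_camera("side")
for i in range(4): print(bot.read_state()["wrist_force"], bot.read_state()["joint_torque"][1:3]); optics.read_camera("side")
cv2.imwrite("pics/s2.png",d["image"][120:300,200:400,::-1].repeat(3,0).repeat(3,1))
E
```

```text
time: 4.53
tool_pos: [0.555, 0.1728, 0.0745]
tcp_rot: [-1.562, 0.199, -0.197]
wrist_force: [0.4, -1.0, -4.9]
width: 0.613
t 4.53 pos [0.555  0.1728 0.0745] F [ 0.37 -1.01 -4.95] w 0.613 q [ 0.26  0.24  1.95 -0.    0.96 -1.06]
axes x,y,z (cols)
 [[ 0.968 -0.001  0.249]
 [-0.249 -0.     0.968]
 [-0.001 -1.    -0.001]]
tilt fix tool [ 0.0007  0.     -0.0012]
[ 0.78436535  0.72192139 -4.77235085] [-47.49117494 -33.68479013]
[-0.72834813 -0.45763906 -4.99926747] [-47.42308617 -33.63024116]
[ 0.19926547 -0.52644642 -3.8691176 ] [-47.37520695 -33.59908462]
[ 0.49938887  0.11093559 -4.80911634] [-47.34199405 -33.58543038]
```

View pics/s2.png

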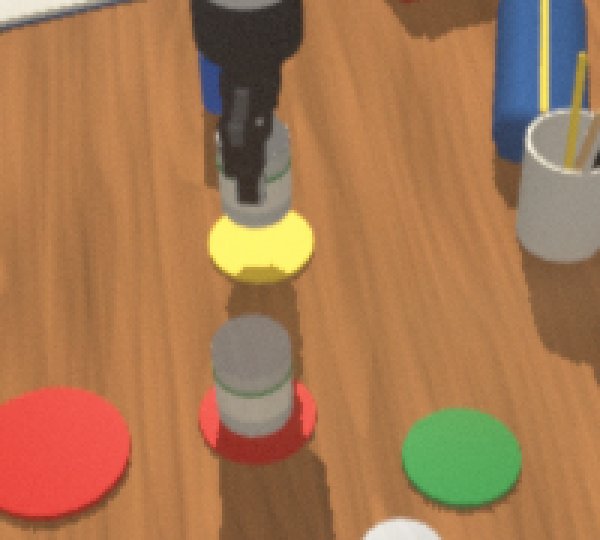

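It reads about −4.8 N, so the yellow tin is very likely the full one. It hangs upright and clear of the pad. Setting it down gently.

```bash
python3 -m handwheel '[[0,0.008,0,0,0,0,0],[0,0.012,0,0,0,0,0],[0,0.012,0,0,0,0,0],[0,0.006,0,0,0,0,0],[0,0.003,0,0,0,0,0],[0,0.002,0,0,0,0,0],[0,0,0,0,0,0,0]]' 60; python3 go.py
```

```text
time: 5.65
tool_pos: [0.5559, 0.1731, 0.0325]
tcp_rot: [-1.562, 0.197, -0.198]
wrist_force: [0.8, -1.2, -5.5]
width: 0.61
t 5.65 pos [0.5559 0.1731 0.0325] F [ 0.78 -1.2  -5.46] w 0.61 q [ 0.26  0.29  1.97 -0.    0.88 -1.06]
axes x,y,z (cols)
 [[ 0.968  0.     0.249]
 [-0.249  0.     0.968]
 [ 0.    -1.     0.   ]]
tilt fix tool [-0.0002  0.      0.0004]
```

Still hanging about 1–2 mm up. I lower it in 1 mm steps.

```bash
python3 -m handwheel '[[0,0.001,0,0,0,0,0],[0,0.0005,0,0,0,0,0],[0,0,0,0,0,0,0]]' 60
```

```text
time: 6.02
tool_pos: [0.556, 0.1731, 0.0315]
tcp_rot: [-1.561, 0.197, -0.198]
wrist_force: [-0.7, -0.3, 0.1]
width: 0.613
```

Supported: z-force is back to about 0. Releasing and raising.

```bash
python3 -m handwheel '[[0,0,0,0,0,0,0.75],[0,0,0,0,0,0,1],[0,0,0,0,0,0,1],[0,0,0,0,0,0,1],[0,-0.01,0,0,0,0,1],[0,-0.03,0,0,0,0,1],[0,-0.04,0,0,0,0,1],[0,-0.04,0,0,0,0,1]]' 60; python3 go.py 0.6045 -0.169 0.15
python3 - <<'E'
from workcell import optics
from h import *
d=optics.read_camera("side")
for x in tins(d)[-4:]:print(x)
cv2.imwrite("pics/s3.png",d["image"][120:390,160:460,::-1].repeat(2,0).repeat(2,1))
E
```

```text
time: 7.02
tool_pos: [0.5556, 0.173, 0.1525]
tcp_rot: [-1.562, 0.197, -0.198]
wrist_force: [-0.0, -0.7, -0.2]
width: 0.999
t 7.03 pos [0.5556 0.173  0.1525] F [-0.01 -0.7  -0.21] w 0.999 q [ 0.26  0.15  1.89 -0.    1.1  -1.06]
axes x,y,z (cols)
 [[ 0.968  0.     0.249]
 [-0.249  0.     0.968]
 [ 0.    -1.     0.   ]]
tilt fix tool [-0.0001  0.      0.0002]
world d [ 0.0489 -0.342  -0.0025] tool d [ 0.1326  0.0025 -0.319 ] norm 0.345
(array([388., 183.]), np.int32(233), array([0.7945, 0.156 ]), 0.0374, np.float64(0.0742), array([0.7857, 0.1321]))
(array([283., 237.]), np.int32(532), array([0.5331, 0.0098]), 0.0283, np.float64(0.0753), array([0.5321, 0.0081]))
(array([ 26., 282.]), np.int32(599), array([ 0.0327, -0.0142]), 0.0585, np.float64(0.0743), array([ 0.049, -0.034]))
(array([334., 308.]), np.int32(717), array([ 0.6033, -0.1704]), 0.0278, np.float64(0.0751), array([ 0.6038, -0.1718]))
```

View pics/s3.png

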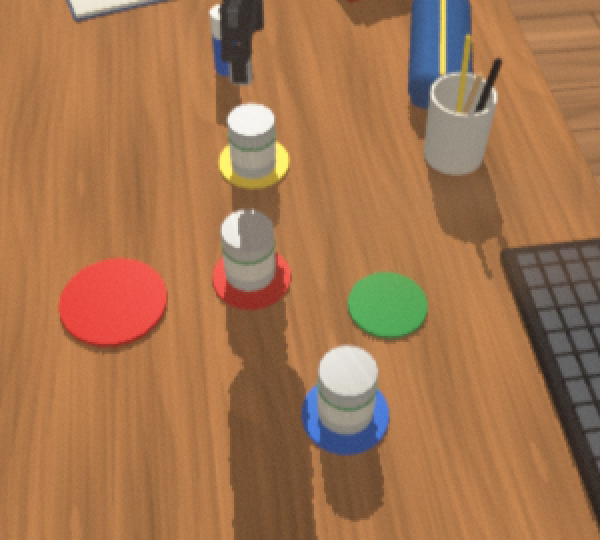

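The yellow tin stands upright in the middle of its pad (crop (252,140)), and the others are untouched. Next, the blue tin.

```bash
python3 -m handwheel '[[0.01,0,-0.024,0,0,0,1],[0.02,0,-0.048,0,0,0,1],[0.02,0,-0.048,0,0,0,1],[0.02,0,-0.048,0,0,0,1],[0.02,0,-0.048,0,0,0,1],[0.02,0,-0.048,0,0,0,1],[0.015,0,-0.036,0,0,0,1],[0.005,0,-0.012,0,0,0,1]]'; python3 -m handwheel '[[0,0,0,0,0,0,1]]' ; python3 go.py 0.6045 -0.169 0.03
```

```text
time: 8.07
tool_pos: [0.6041, -0.1639, 0.1513]
tcp_rot: [-1.562, 0.199, -0.2]
wrist_force: [-0.4, 0.4, 0.1]
width: 0.997
time: 8.2
tool_pos: [0.6038, -0.1619, 0.151]
tcp_rot: [-1.561, 0.199, -0.199]
wrist_force: [-1.6, 0.1, -0.7]
width: 1.001
t 8.2 pos [ 0.6038 -0.1619  0.151 ] F [-1.56  0.11 -0.72] w 1.001 q [-0.3   0.23  1.8   0.    1.11 -1.62]
axes x,y,z (cols)
 [[ 0.968  0.     0.251]
 [-0.251  0.     0.968]
 [ 0.    -1.     0.   ]]
tilt fix tool [-0.0004  0.      0.    ]
world d [ 0.0007 -0.0071 -0.121 ] tool d [ 0.0025  0.121  -0.0068] norm 0.121
```

```bash
python3 -m handwheel '[[0.0025,0.01,-0.007,0,0,0,1],[0,0.03,0,0,0,0,1],[0,0.03,0,0,0,0,1],[0,0.03,0,0,0,0,1],[0,0.015,0,0,0,0,1],[0,0.006,0,0,0,0,1],[0,0,0,0,0,0,1]]' 60; python3 go.py 0.6045 -0.169 0.03
python3 - <<'E'
from workcell import optics
import cv2
cv2.imwrite("pics/s4.png",optics.read_camera("side")["image"][220:400,230:430,::-1].repeat(3,0).repeat(3,1))
E
```

```text
time: 9.07
tool_pos: [0.6048, -0.1687, 0.03]
tcp_rot: [-1.562, 0.197, -0.198]
wrist_force: [1.1, -0.4, 0.3]
width: 1.001
t 9.07 pos [ 0.6048 -0.1687  0.03  ] F [ 1.05 -0.43  0.3 ] w 1.001 q [-0.31  0.37  1.87  0.    0.9  -1.63]
axes x,y,z (cols)
 [[ 0.969  0.     0.249]
 [-0.249 -0.     0.969]
 [ 0.    -1.     0.   ]]
tilt fix tool [-0.      0.      0.0003]
world d [-0.0003 -0.0003 -0.    ] tool d [-0.0002  0.     -0.0004] norm 0.0
```

View pics/s4.png

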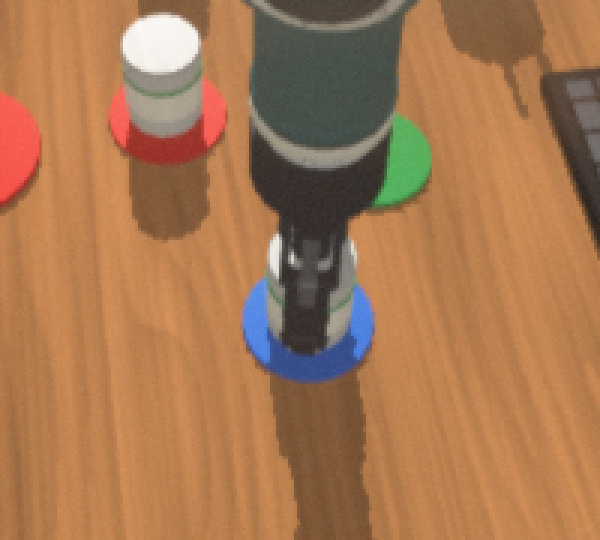

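The fingers straddle the blue-pad tin (crop (308,300)), centred. Grip and lift.

```bash
python3 -m handwheel '[[0,0,0,0,0,0,0.5],[0,0,0,0,0,0,0.2],[0,0,0,0,0,0,0],[0,0,0,0,0,0,0],[0,0,0,0,0,0,0],[0,0,0,0,0,0,0]]' 60; python3 -m handwheel '[[0,-0.008,0,0,0,0,0],[0,-0.015,0,0,0,0,0],[0,-0.015,0,0,0,0,0],[0,-0.007,0,0,0,0,0],[0,0,0,0,0,0,0],[0,0,0,0,0,0,0],[0,0,0,0,0,0,0]]' 60;  python3 - <<'E'
from workcell import optics,bot
import cv2
d=optics.read_camera("side")
for i in range(4): print(bot.read_state()["wrist_force"]); optics.read_camera("side")
cv2.imwrite("pics/s5.png",d["image"][220:400,230:430,::-1].repeat(3,0).repeat(3,1))
E
```

```text
time: 9.88
tool_pos: [0.6053, -0.1696, 0.031]
tcp_rot: [-1.563, 0.196, -0.199]
wrist_force: [-1.6, -1.6, 5.0]
width: 0.609
time: 10.75
tool_pos: [0.6039, -0.1687, 0.074]
tcp_rot: [-1.561, 0.199, -0.197]
wrist_force: [0.6, 0.3, -0.4]
width: 0.604
[-0.09357111 -0.39044049 -1.10555739]
[ 0.67108986 -0.46294867 -1.88918015]
[-0.31847831  0.32860628 -1.17248582]
[ 0.03730174 -0.58910619 -1.63276139]
```

View pics/s5.png

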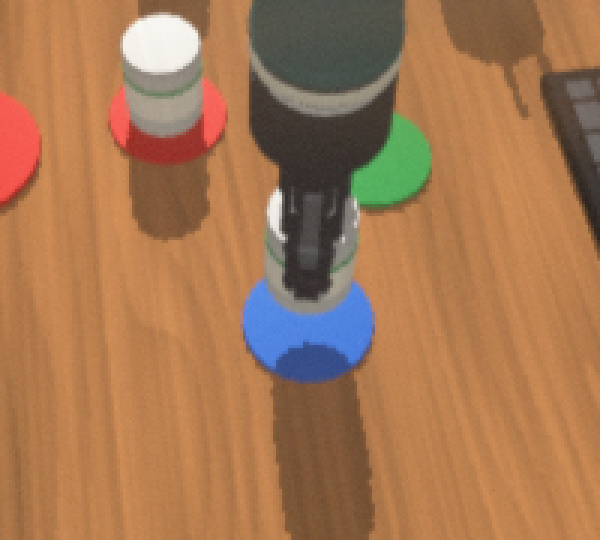

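The blue tin is lifted and reads about −1.4 N, so it is light. Setting it down.

```bash
python3 -m handwheel '[[0,0.008,0,0,0,0,0],[0,0.012,0,0,0,0,0],[0,0.012,0,0,0,0,0],[0,0.006,0,0,0,0,0],[0,0.003,0,0,0,0,0],[0,0.001,0,0,0,0,0],[0,0.0005,0,0,0,0,0],[0,0,0,0,0,0,0]]' 60; python3 go.py 0.6045 -0.169 0.0310
```

```text
time: 12.0
tool_pos: [0.6048, -0.169, 0.0327]
tcp_rot: [-1.562, 0.197, -0.198]
wrist_force: [0.2, -0.4, -1.5]
width: 0.612
t 12.0 pos [ 0.6048 -0.169   0.0327] F [ 0.23 -0.36 -1.52] w 0.612 q [-0.31  0.36  1.87  0.    0.91 -1.63]
axes x,y,z (cols)
 [[ 0.968  0.001  0.249]
 [-0.249 -0.     0.968]
 [ 0.001 -1.    -0.   ]]
tilt fix tool [0.     0.     0.0008]
world d [-0.0003  0.     -0.0017] tool d [-0.0003  0.0017 -0.    ] norm 0.002
```

```bash
python3 -m handwheel '[[0,0.001,0,0,0,0,0],[0,0.001,0,0,0,0,0],[0,0,0,0,0,0,0],[0,0,0,0,0,0,0]]' 60; python3 go.py
```

```text
time: 12.5
tool_pos: [0.6047, -0.169, 0.031]
tcp_rot: [-1.562, 0.197, -0.198]
wrist_force: [-2.4, 1.1, 4.9]
width: 0.61
t 12.5 pos [ 0.6047 -0.169   0.031 ] F [-2.36  1.14  4.87] w 0.61 q [-0.31  0.37  1.87 -0.    0.9  -1.63]
axes x,y,z (cols)
 [[ 0.968  0.001  0.249]
 [-0.249 -0.     0.968]
 [ 0.001 -1.    -0.   ]]
tilt fix tool [0.0001 0.     0.0005]
```

Pressing lightly on the pad (+4.9 N). Releasing and moving to the red tin.

```bash
python3 -m handwheel '[[0,0,0,0,0,0,0.75],[0,0,0,0,0,0,1],[0,0,0,0,0,0,1],[0,0,0,0,0,0,1],[0,-0.01,0,0,0,0,1],[0,-0.03,0,0,0,0,1],[0,-0.04,0,0,0,0,1],[0,-0.04,0,0,0,0,1]]' 60; python3 go.py 0.533 0.011 0.15
python3 - <<'E'
from workcell import optics
from h import *
d=optics.read_camera("side")
for x in tins(d)[-5:]:print(x)
cv2.imwrite("pics/s6.png",d["image"][120:390,160:460,::-1].repeat(2,0).repeat(2,1))
E
```

```text
time: 13.5
tool_pos: [0.6045, -0.1689, 0.1521]
tcp_rot: [-1.562, 0.197, -0.198]
wrist_force: [-0.4, -0.1, -0.1]
width: 0.999
t 13.5 pos [ 0.6045 -0.1689  0.1521] F [-0.36 -0.06 -0.13] w 0.999 q [-0.31  0.23  1.79  0.    1.12 -1.63]
axes x,y,z (cols)
 [[ 0.968  0.     0.249]
 [-0.249 -0.     0.968]
 [ 0.    -1.    -0.   ]]
tilt fix tool [0.     0.     0.0004]
world d [-0.0715  0.1799 -0.0021] tool d [-0.1141  0.002   0.1565] norm 0.194
(array([285., 182.]), np.int32(411), array([0.5535, 0.1725]), 0.0284, np.float64(0.0752), array([0.5538, 0.1707]))
(array([389., 184.]), np.int32(231), array([0.7945, 0.1565]), 0.0373, np.float64(0.0742), array([0.7857, 0.1318]))
(array([283., 237.]), np.int32(531), array([0.532, 0.009]), 0.0278, np.float64(0.0751), array([0.532 , 0.0082]))
(array([ 26., 283.]), np.int32(595), array([ 0.0333, -0.015 ]), 0.0585, np.float64(0.0742), array([ 0.0484, -0.035 ]))
(array([333., 309.]), np.int32(609), array([ 0.604 , -0.1701]), 0.027, np.float64(0.075), array([ 0.6029, -0.1747]))
```

View pics/s6.png

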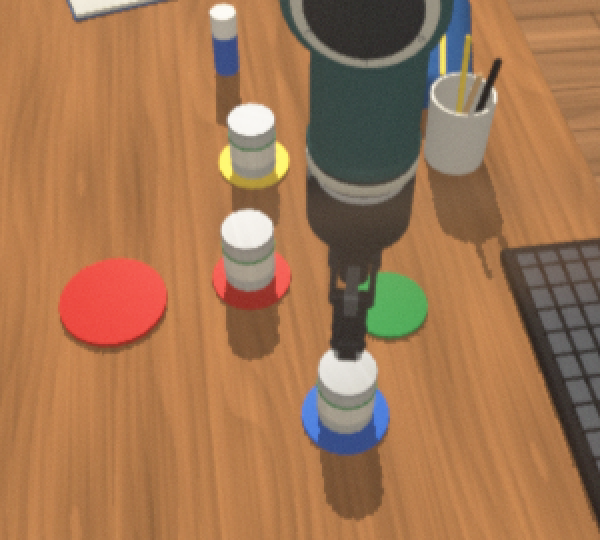

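All three tins stand upright on their pads: yellow (252,140), red (248,250), blue (346,390). On to red.

```bash
python3 -m handwheel '[[-0.014,0,0.02,0,0,0,1],[-0.028,0,0.038,0,0,0,1],[-0.028,0,0.038,0,0,0,1],[-0.024,0,0.033,0,0,0,1],[-0.014,0,0.019,0,0,0,1],[-0.006,0,0.0085,0,0,0,1],[0,0,0,0,0,0,1],[0,0,0,0,0,0,1]]' ; python3 go.py 0.533 0.011 0.03
```

```text
time: 14.55
tool_pos: [0.5332, 0.0105, 0.1502]
tcp_rot: [-1.562, 0.198, -0.198]
wrist_force: [0.3, 0.0, 0.0]
width: 1.0
t 14.55 pos [0.5332 0.0105 0.1502] F [0.31 0.02 0.05] w 1.0 q [-0.03  0.06  1.99 -0.    1.09 -1.35]
axes x,y,z (cols)
 [[ 0.968 -0.     0.25 ]
 [-0.25  -0.     0.968]
 [ 0.    -1.    -0.   ]]
tilt fix tool [0.0003 0.     0.    ]
world d [-0.0002  0.0005 -0.1202] tool d [-0.0004  0.1202  0.0005] norm 0.12
```

```bash
python3 -m handwheel '[[0,0.01,0,0,0,0,1],[0,0.03,0,0,0,0,1],[0,0.03,0,0,0,0,1],[0,0.03,0,0,0,0,1],[0,0.014,0,0,0,0,1],[0,0.006,0,0,0,0,1],[0,0,0,0,0,0,1]]' 60; python3 go.py 0.533 0.011 0.03
python3 - <<'E'
from workcell import optics
import cv2
cv2.imwrite("pics/s7.png",optics.read_camera("side")["image"][150:330,180:380,::-1].repeat(3,0).repeat(3,1))
E
```

```text
time: 15.42
tool_pos: [0.5335, 0.0109, 0.0305]
tcp_rot: [-1.562, 0.198, -0.198]
wrist_force: [0.0, -0.7, -0.0]
width: 0.998
t 15.43 pos [0.5335 0.0109 0.0305] F [ 0.02 -0.69 -0.03] w 0.998 q [-0.03  0.21  2.08 -0.    0.85 -1.35]
axes x,y,z (cols)
 [[ 0.968  0.     0.249]
 [-0.249 -0.     0.968]
 [ 0.    -1.     0.   ]]
tilt fix tool [-0.0001  0.      0.0003]
world d [-0.0005  0.0001 -0.0005] tool d [-0.0005  0.0005  0.    ] norm 0.001
```

View pics/s7.png

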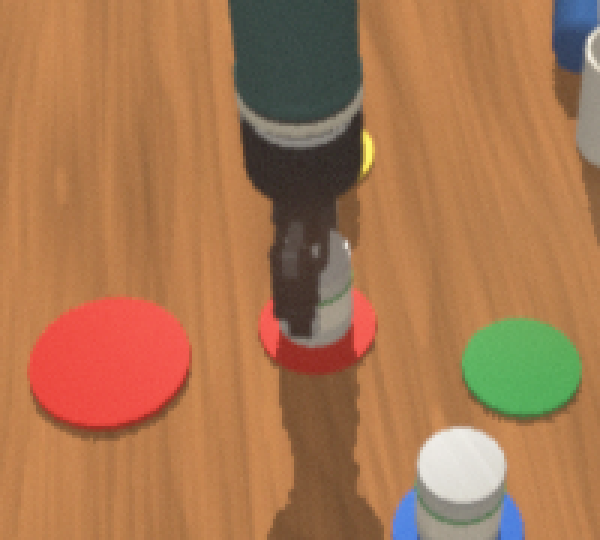

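The fingers straddle the red-pad tin (crop (310,285)). Grip and lift.

```bash
python3 -m handwheel '[[0,0,0,0,0,0,0.5],[0,0,0,0,0,0,0.2],[0,0,0,0,0,0,0],[0,0,0,0,0,0,0],[0,0,0,0,0,0,0],[0,0,0,0,0,0,0]]' 60; python3 -m handwheel '[[0,-0.008,0,0,0,0,0],[0,-0.015,0,0,0,0,0],[0,-0.015,0,0,0,0,0],[0,-0.007,0,0,0,0,0],[0,0,0,0,0,0,0],[0,0,0,0,0,0,0],[0,0,0,0,0,0,0]]' 60;  python3 - <<'E'
from workcell import optics,bot
import cv2
d=optics.read_camera("side")
for i in range(4): print(bot.read_state()["wrist_force"]); optics.read_camera("side")
cv2.imwrite("pics/s8.png",d["image"][150:330,180:380,::-1].repeat(3,0).repeat(3,1))
E
```

```text
time: 16.23
tool_pos: [0.5344, 0.011, 0.0317]
tcp_rot: [-1.562, 0.196, -0.2]
wrist_force: [-0.8, 0.1, 6.3]
width: 0.624
time: 17.1
tool_pos: [0.5324, 0.011, 0.0746]
tcp_rot: [-1.562, 0.199, -0.197]
wrist_force: [-0.3, -0.8, -2.0]
width: 0.625
[ 0.31271235 -0.54118764 -2.10673336]
[ 0.29980999  0.44660741 -1.67931968]
[-0.59260921 -1.10494662 -0.91676016]
[ 0.44707499 -0.19769274 -0.85272079]
```

View pics/s8.png

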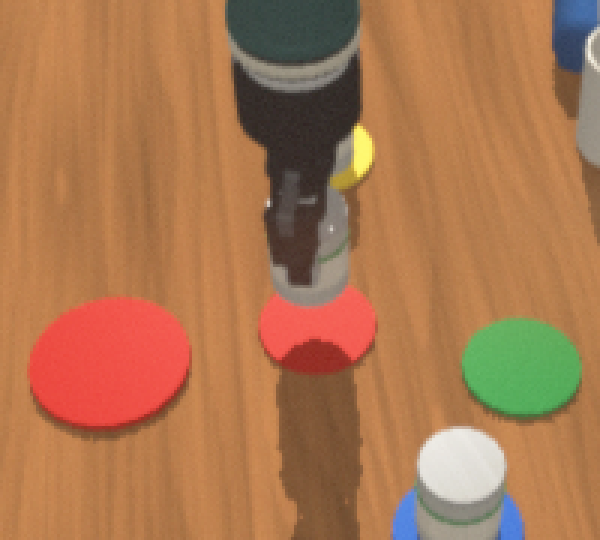

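The red tin is lifted and reads about −1.4 N, so it is light. That makes yellow the heaviest (4.8 N against 1.4 N and 1.4 N). Setting red down.

```bash
python3 -m handwheel '[[0,0.008,0,0,0,0,0],[0,0.012,0,0,0,0,0],[0,0.012,0,0,0,0,0],[0,0.006,0,0,0,0,0],[0,0.003,0,0,0,0,0],[0,0.001,0,0,0,0,0],[0,0.001,0,0,0,0,0],[0,0,0,0,0,0,0]]' 60; python3 -m handwheel '[[0,0.001,0,0,0,0,0],[0,0,0,0,0,0,0],[0,0,0,0,0,0,0]]' 60; python3 go.py
```

```text
time: 18.35
tool_pos: [0.5333, 0.011, 0.0326]
tcp_rot: [-1.562, 0.197, -0.198]
wrist_force: [1.2, -0.4, -1.3]
width: 0.627
time: 18.73
tool_pos: [0.5334, 0.011, 0.0317]
tcp_rot: [-1.562, 0.197, -0.198]
wrist_force: [-0.6, 0.0, 3.2]
width: 0.624
t 18.73 pos [0.5334 0.011  0.0317] F [-0.58  0.04  3.16] w 0.624 q [-0.03  0.21  2.08 -0.    0.85 -1.34]
axes x,y,z (cols)
 [[ 0.968  0.001  0.249]
 [-0.249 -0.     0.968]
 [ 0.001 -1.     0.   ]]
tilt fix tool [-0.0001  0.      0.0006]
```

```bash
python3 -m handwheel '[[0,0,0,0,0,0,0.75],[0,0,0,0,0,0,1],[0,0,0,0,0,0,1],[0,0,0,0,0,0,1],[0,-0.01,0,0,0,0,1],[0,-0.03,0,0,0,0,1],[0,-0.04,0,0,0,0,1],[0,-0.04,0,0,0,0,1]]' 60; python3 go.py 0.555 0.173 0.15
python3 - <<'E'
from workcell import optics
from h import *
d=optics.read_camera("side")
for x in tins(d)[-5:]:print(x)
cv2.imwrite("pics/s9.png",d["image"][120:390,160:460,::-1].repeat(2,0).repeat(2,1))
E
```

```text
time: 19.73
tool_pos: [0.533, 0.011, 0.1531]
tcp_rot: [-1.562, 0.197, -0.198]
wrist_force: [0.6, -0.6, -0.5]
width: 0.999
t 19.73 pos [0.533  0.011  0.1531] F [ 0.64 -0.61 -0.48] w 0.999 q [-0.03  0.06  1.99  0.    1.09 -1.34]
axes x,y,z (cols)
 [[ 0.968  0.     0.249]
 [-0.249 -0.     0.968]
 [ 0.    -1.     0.   ]]
tilt fix tool [-0.0001  0.      0.0003]
world d [ 0.022   0.162  -0.0031] tool d [-0.019   0.0031  0.1623] norm 0.163
(array([292., 183.]), np.int32(136), array([0.5634, 0.17  ]), 0.025, np.float64(0.075), array([0.5694, 0.1667]))
(array([389., 183.]), np.int32(232), array([0.7945, 0.1563]), 0.0373, np.float64(0.0742), array([0.7852, 0.1322]))
(array([283., 237.]), np.int32(531), array([0.5319, 0.0107]), 0.0275, np.float64(0.0751), array([0.532 , 0.0092]))
(array([ 26., 282.]), np.int32(611), array([ 0.0345, -0.0157]), 0.0579, np.float64(0.0741), array([ 0.0485, -0.0348]))
(array([333., 307.]), np.int32(712), array([ 0.6033, -0.1698]), 0.0279, np.float64(0.0751), array([ 0.6036, -0.1709]))
```

View pics/s9.png

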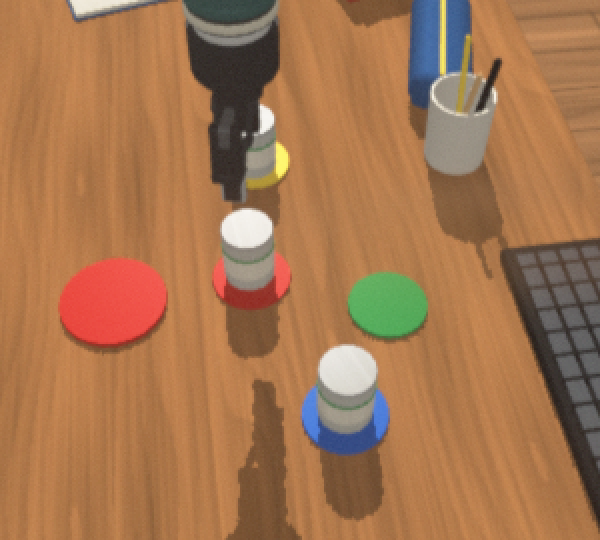

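The red (248,250) and blue (346,390) tins are upright on their pads. Back to yellow.

```bash
python3 -m handwheel '[[-0.002,0,0.02,0,0,0,1],[-0.004,0,0.038,0,0,0,1],[-0.005,0,0.04,0,0,0,1],[-0.004,0,0.034,0,0,0,1],[-0.003,0,0.02,0,0,0,1],[-0.001,0,0.0105,0,0,0,1],[0,0,0,0,0,0,1],[0,0,0,0,0,0,1]]' ; python3 go.py 0.555 0.173 0.03
```

```text
time: 20.78
tool_pos: [0.555, 0.1723, 0.1511]
tcp_rot: [-1.562, 0.199, -0.198]
wrist_force: [0.1, -0.8, 0.5]
width: 1.0
t 20.77 pos [0.555  0.1723 0.1511] F [ 0.1  -0.81  0.47] w 1.0 q [ 0.26  0.15  1.89 -0.    1.1  -1.06]
axes x,y,z (cols)
 [[ 0.968 -0.     0.25 ]
 [-0.25  -0.001  0.968]
 [-0.    -1.    -0.001]]
tilt fix tool [ 0.0006  0.     -0.0003]
world d [ 0.      0.0007 -0.1211] tool d [-1.000e-04  1.211e-01  8.000e-04] norm 0.121
```

```bash
python3 -m handwheel '[[0,0.01,0,0,0,0,1],[0,0.03,0,0,0,0,1],[0,0.03,0,0,0,0,1],[0,0.03,0,0,0,0,1],[0,0.015,0,0,0,0,1],[0,0.006,0,0,0,0,1],[0,0,0,0,0,0,1]]' 60; python3 -m handwheel '[[0,0,0,0,0,0,0.5],[0,0,0,0,0,0,0.2],[0,0,0,0,0,0,0],[0,0,0,0,0,0,0],[0,0,0,0,0,0,0],[0,0,0,0,0,0,0]]' 70; python3 go.py
```

```text
time: 21.65
tool_pos: [0.5555, 0.173, 0.0305]
tcp_rot: [-1.562, 0.198, -0.198]
wrist_force: [-0.1, 0.1, -0.0]
width: 1.001
time: 22.4
tool_pos: [0.5563, 0.1732, 0.0318]
tcp_rot: [-1.561, 0.196, -0.199]
wrist_force: [-0.9, -1.5, 6.0]
width: 0.611
t 22.4 pos [0.5563 0.1732 0.0318] F [-0.92 -1.46  5.98] w 0.611 q [ 0.26  0.29  1.97 -0.    0.88 -1.06]
axes x,y,z (cols)
 [[ 0.968  0.002  0.249]
 [-0.249  0.     0.969]
 [ 0.002 -1.     0.001]]
tilt fix tool [-0.0008  0.      0.0021]
```

Gripped. Lifting 160 mm for an underside of about 16 cm.

```bash
python3 -m handwheel '[[0,-0.008,0,0,0,0,0],[0,-0.02,0,0,0,0,0],[0,-0.03,0,0,0,0,0],[0,-0.03,0,0,0,0,0],[0,-0.03,0,0,0,0,0],[0,-0.025,0,0,0,0,0],[0,-0.012,0,0,0,0,0],[0,-0.005,0,0,0,0,0]]' 70; python3 -m handwheel '[[0,0,0,0,0,0,0],[0,0,0,0,0,0,0],[0,0,0,0,0,0,0],[0,0,0,0,0,0,0]]'
python3 - <<'E'
from workcell import optics,bot
from h import *
d=optics.read_camera("side")
for i in range(3): print(bot.read_state()["wrist_force"]); t=optics.read_camera("top")
print(bot.read_state()["tool_pos"],bot.read_state()["joint_vel"].round(4))
for x in tins(t):print(x)
W=world(d);print(W[60:190,255:320,:].shape)
cv2.imwrite("pics/s10.png",d["image"][60:360,160:460,::-1].repeat(2,0).repeat(2,1)[:, :])
cv2.imwrite("pics/t10.png",t["image"][:,:,::-1])
E
```

```text
time: 23.4
tool_pos: [0.5552, 0.1732, 0.191]
tcp_rot: [-1.561, 0.197, -0.198]
wrist_force: [-0.2, -0.3, -4.8]
width: 0.611
time: 23.9
tool_pos: [0.5549, 0.1731, 0.1896]
tcp_rot: [-1.562, 0.199, -0.197]
wrist_force: [-0.3, 0.6, -4.8]
width: 0.613
[-0.61437952  0.34059922 -4.8301392 ]
[ 0.31129279 -0.06778875 -5.08132311]
[-0.04513312  0.05257737 -4.54812389]
[0.55516234 0.17312912 0.19021004] [ 0.0014 -0.0007 -0.0027 -0.0012  0.0018  0.0015]
(array([ 43., 137.]), np.int32(4272), array([0.7997, 0.5806]), 0.1024, np.float64(0.0704), array([0.7994, 0.5801]))
(array([384., 219.]), np.int32(497), array([ 0.6049, -0.1676]), 0.0271, np.float64(0.0742), array([ 0.6047, -0.1675]))
(array([302., 253.]), np.int32(487), array([0.5333, 0.0129]), 0.0267, np.float64(0.0748), array([0.5334, 0.0129]))
(array([310., 476.]), np.int32(152), array([0.06  , 0.0004]), 0.0367, np.float64(0.0734), array([0.0656, 0.0021]))
(130, 65, 3)
```

View pics/s10.png

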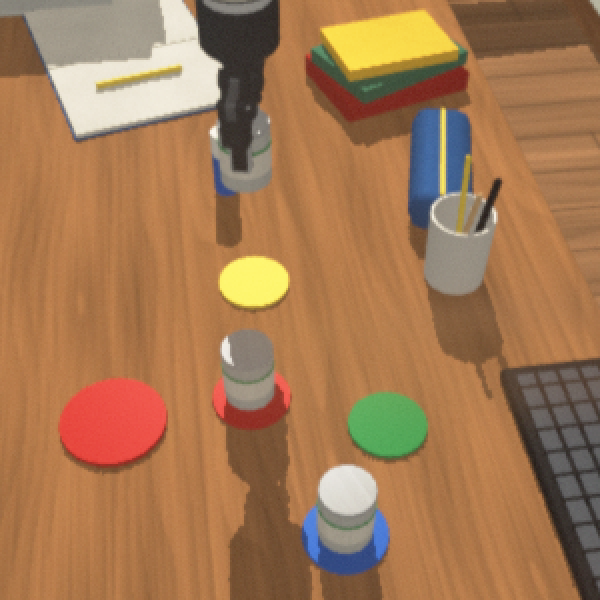

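View pics/t10.png

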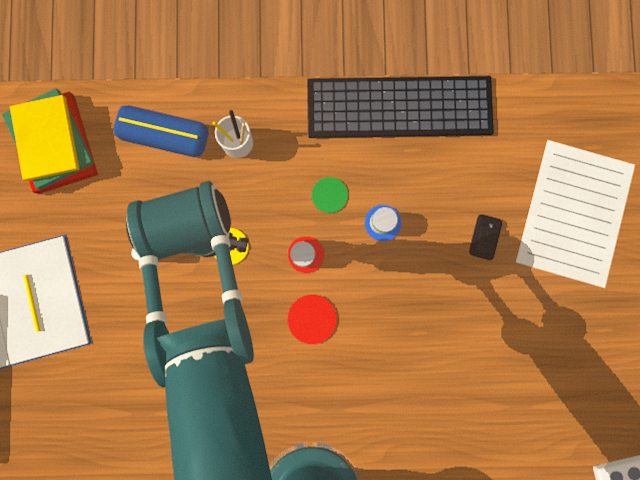

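The tin is held upright and steady at about 4.8 N, with its underside at about 16 cm. The yellow pad (crop (254,282)) is empty. The red (302,253) and blue (384,219) tins stand on their pads in the top view, and the bystanders haven't moved.

```bash
python3 -c "
from workcell import workorder
print(workorder.finish_job())"
```

```text
the job is handed in; nothing more can be done
None
```

I hefted the tins in order (yellow, blue, red), and the one on the yellow pad was clearly the heaviest. It read about 4.8 N, against about 1.4 N for each of the other two. I set each tin back upright on its pad, lifted the yellow-pad tin again and handed the job in at about 24 s while holding it.

- **Held tin:** it was upright and still, with its underside about 16 cm above the desk (worked out from the arm height) and a wrist load of about −4.8 N.
- **Other two tins:** both were standing on their pads with their tops at about 0.075 m, as expected. The red tin was about 8 mm from its pad's centre. I didn't measure the blue one's offset because my colour mask missed the blue pad, but in the pictures it was well on the pad.
- **Bystanders:** the mouse, glue stick and pencil cup looked unmoved in the pictures. I didn't measure them.
- **Disagreements:** the two cameras differed by up to 3 mm on tin positions, and single wrist-force readings varied by about ±0.7 N. Neither affects which tin is heaviest.

The hand-in gave no verdict.

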